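# Clear the lever press and hold a cone tip pressed home

## Robot

A 6-joint arm with a two-finger parallel gripper is mounted at the origin on the work surface. World frame = base frame: x ahead of the robot, y to its left, z up, the work surface at z = 0. Lengths are in mm, angles in rad, forces in N, time in s.
With the tool pointing down it reaches from about 350 to 775 mm from the base axis. Payload 7.3 kg.
Tool frame: the origin (TCP) lies on the centre line of the jaws, within the pads' length; the fingertips stand 17 mm ahead of it and the grasp point (between the pads) lies 2 mm behind it; z points along the fingers, y is the line along which they close (so a half turn about z gives the same grasp; the last joint's range is limited). The gripper opens to 92 mm and grips with 3 to 60 N. Pads are 19 mm wide; open, the fingers measure 130 mm over their backs; the gripper's body (75 mm by 190 mm) begins 47 mm behind the grasp point.
Start: joints at [-1.313, 0.342, 1.524, -0, 1.275, -0.146], TCP at [206.304, -482.788, 221.841] pointing down, gripper open.
Joint ranges: [-2.53, 2.53], [-0.77, 2.02], [0.04, 2.7], [-1, 4.14], [0.28, 2.66], [-3.11, 3.11]. Speed limits (rad/s): [2.57, 2.57, 3.14, 3.14, 3.14, 3.14].

## Interface

Orientations are given as [roll, pitch, yaw] about the fixed x, y, z axes, in that order (R = Rz(yaw) Ry(pitch) Rx(roll)).
In Python, from plant import bot gives the robot as it stands. The module is installed in compiled form; this text tells all that it offers.
- The arm moves only by the shell command python3 -m pendant 'ROWS'. ROWS is JSON, a list of rows, each a list of 3 entries, a list of its own where there are three numbers: the shift along the world's x, y, z as a fraction of full scale, then the turn, a rotation vector about the world's x, y, z as a fraction of full scale, then the opening, from -1 (shut) to 1 (fully open), so that 0 is half open. In form: [[[tx, ty, tz], [rx, ry, rz], claw], ...]. A call has exactly 10 rows; each row shifts and turns the commanded pose from where the row before left it; what a row does not reach is not made up. Full scale, the value 1, is 30 mm for a shift and 0.12 rad for a turn. A row lasts 1/12 s, in which the tool goes at most 41.7 mm and 7.16 degrees, less where a joint would pass 70% of its speed; a pose out of reach is approached as far as the arm can. A call with a number of a shift or a turn outside -1 to 1 is refused whole. A call with a gripper value outside its range is refused whole. The fingers move at their own pace and stop on an object; the grip force is fixed at half the most. Time passes only in rows, so rows that do not move let the fingers close, or fill a call up. It gives the time, the measured TCP pose, the force, the opening and the grip force at its end, in the units of the state.
- bot.get_obs(): the state, without advancing time (a new reading comes with each control period).
- bot.capture(name): name is "scene" or "top"; returns the picture (480x640x3 uint8, blue, green, red); there is no depth.
- bot.camera_params(name): a dict with "fovy" (degrees; the focal length in pixels is half the picture's height over the tangent of half this angle, whatever the lens; pixels are square), "cx", "cy" (the principal point, pixels), "camera_from_world" (4x4, takes a point from world to camera coordinates). Camera axes: x right, y down, z forward; pixel columns grow to the right and rows downward; lengths in mm; the calibration is good to about 2 mm. A picture is of the moment at which its call begins. camera_params takes no time and is no camera call.
- bot.close_job(): hands the job in; it is judged then, once.
The state is a dict: "time": time; "joint_positions": joint angles; "dq": joint speeds; "tau": joint torques, N m; "tool_pos": TCP position; "tcp_rot": TCP orientation; "contact_force": force on the tool from outside, world axes, zero at the start; "moment": the same for the moment, N m; "grip_width": finger opening in mm; "finger_force": force on a finger pad.
Only numpy, scipy, OpenCV 4.12 (cv2) and the standard library are available. Lean on these libraries where they do the work, as an engineer would, in place of code of your own. Each camera call takes 0.05 s, during which the arm holds its last target. There are 200 camera calls.

## Task

The tall tin is in the way of the bench press lever: lift it out and stand it upright in the middle of the square cork mat. Then swing the press lever by its grip from rest, past its first two clicks to the third, so that the cone tip in the press goes fully home into its barrel, and finish while holding the lever there with the fingers against its return spring, because the glue still has to grip. Leave all the other things where they are.

Things in the scene. Friction and masses are not known exactly. Their poses are not given: they have to be found in the camera images.
- press: iron bench lever press, fixed; base 175 x 110 mm, 18 mm thick, head top 200 mm high, ram up to 248 mm. Origin on the table under the lever's pivot axis, midway between its sides; x to its back, y to its left seen from the robot. Front (-x) faces the robot within 0.25 rad. Base from x = -85 to 90 mm, head from -48 to 85 mm. The lever is on its right (-y); a barrel stands under the ram.
- press_pivot (a point): point on the lever's pivot axis (which runs along y), level with the middle of the lever's grip: 101.5 mm to the right (-y) of the press's middle and 150 mm above the table; axes as the press.
- lever (a joint): angle of the press lever, rad: 0 at rest, arm 65 degrees above the horizontal to the front (-x); grows as it comes forward and down. Clicks (notches) at 0.55, 1.10 and 1.65, where the arm points 29.5 degrees below the horizontal; end stop 1.75. Let go, a spring takes it back to 0 through all clicks. It needs about 3 N at the grip at first, 5 to 8 N near the third click.
- lever_grip (a point): middle of the lever's black grip, a round bar (22 mm thick, 74 mm long) standing out sideways to the right (-y) at the end of the lever arm, parallel to the pivot axis, turning freely on its axle. 170 mm from the pivot axis: at rest 72 mm in front of it and 304 mm above the table, at the third click 148 mm in front and 66 mm above the table. The 10 mm arm rod meets it at its left end.
- tip (a joint): how far the cone tip in the press is pushed into its barrel, m: 0 = proud, about 0.009 when the lever is at the third click (home). The ram pushes it from 1.0 rad of the lever onward; it stays where it is pushed.
- tall_tin_mid (a point): centre, half-way up, of the tall round aluminium tin, 48 mm in diameter, 78 mm high, about 0.16 kg, closed. It stands upright on the table in front of the press, under the path of the lever's grip, and blocks the lever before the third click. The short tin is not in the way.
- mat: square cork mat, 110 x 110 mm and 3 mm thick, lying fixed on the table to the left or to the right of the press. Origin at its centre on the table; z up.
- short_tin_mid (a point): bystander: centre of the short aluminium tin, 48 mm in diameter, 40 mm high, to the right of the press.
- bowl_mid (a point): bystander: centre of the white melamine bowl, 116 mm across the rim, 42 mm high; on the other side of the press from the mat.
- barrel_mid (a point): bystander: centre of a graphite-black pencil barrel lying on the table to the left of the press, 11 mm thick and 112 mm long along its x.
- cone_mid (a point): bystander: centre of a rose-gold cone tip standing on the table to the right of the press, 15 mm wide, 29 mm high.
- sleeve_a_mid (a point): bystander: centre of a frosted grip sleeve standing on the table, 17 mm in diameter, 36 mm high, in front of the press towards its left.
- sleeve_b_mid (a point): bystander: the other frosted grip sleeve, alike, nearer the robot.
Not all that is in view belongs to the job. Of the things that look like the mat, the largest one is meant.

How it is judged:
By the outcome, as a careful person would: the job done as asked, in the order asked, and still so for the second after the job is handed in, while the arm keeps its last pose, push and grip.
It also fails if it takes over 64 s, if anything falls off the work surface, if the arm or the gripper's body presses on something with over 40 N, if the wrist force passes 120 N, or if a joint passes its speed limit or range.

## Working session

There is one attempt and no reset: what is moved stays moved. The work goes in short steps, Python scripts to look and compute and a shell command to move; the robot and the scene stay as the last step left them, time stands still between calls to the robot, and variables do not carry over. Pictures are saved under pics/ and viewed, at most 10 in all, crops included, and the job is handed in when it is done.

```bash
mkdir -p pics; python3 - <<'E'
from plant import bot
import cv2,json
for n in("scene","top"):
    cv2.imwrite(f"pics/{n}0.png",bot.capture(n)); p=bot.camera_params(n); print(n,p)
o=bot.get_obs(); print(o)
E
```

```text
scene {'fovy': 42.449951373264874, 'cx': 305.8416490746619, 'cy': 241.316326103637, 'camera_from_world': array([[-6.17852298e-01,  7.86111040e-01,  1.69697127e-02,
         3.76847985e+02],
       [ 5.90009259e-01,  4.77774124e-01, -6.50861706e-01,
        -1.99350525e+02],
       [-5.19757262e-01, -3.92124113e-01, -7.59006632e-01,
         1.65743581e+03],
       [ 0.00000000e+00,  0.00000000e+00,  0.00000000e+00,
         1.00000000e+00]])}
top {'fovy': 46.462681451936824, 'cx': 315.64029989583577, 'cy': 236.99004874359883, 'camera_from_world': array([[ 2.77466390e-02, -9.99465971e-01, -1.72597115e-02,
        -1.02080785e+01],
       [-9.84646888e-01, -2.43502820e-02, -1.72851295e-01,
         6.37445144e+02],
       [ 1.72338708e-01,  2.17907636e-02, -9.84796696e-01,
         1.19061437e+03],
       [ 0.00000000e+00,  0.00000000e+00,  0.00000000e+00,
         1.00000000e+00]])}
{'time': 0.1, 'joint_positions': array([-1.31297578e+00,  3.42645903e-01,  1.52489583e+00,  1.33962483e-05,
        1.27536370e+00, -1.45999807e-01]), 'dq': array([-1.33848801e-03, -1.20520838e-03, -3.11510660e-03,  1.00883941e-03,
       -2.72332102e-04, -7.63043179e-05]), 'tau': array([ 1.95542663e-03, -4.32005382e+01, -2.44695193e+01,  7.19852443e-02,
        5.26125426e-02, -4.46739375e-05]), 'tool_pos': array([ 206.22578708, -482.42405601,  221.22711335]), 'tcp_rot': array([-3.14029571e+00, -2.03659671e-04,  4.03816317e-01]), 'contact_force': array([0.91846823, 0.53316512, 0.26227064]), 'moment': array([ 0.00097456, -0.01275899,  0.00481722]), 'finger_force': 0.0, 'grip_width': 91.8063936760817}
```

View pics/scene0.png

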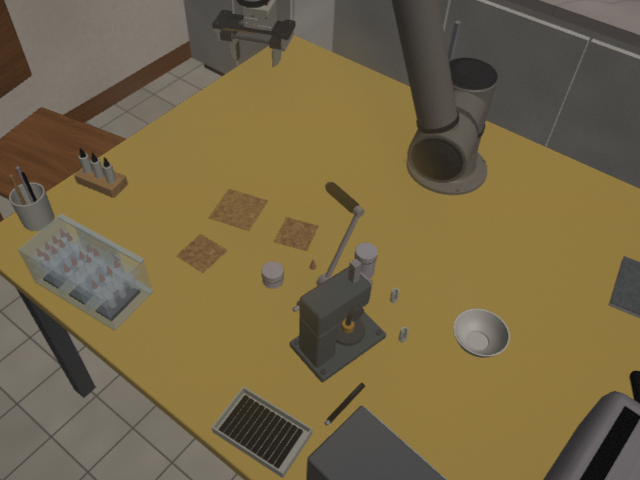

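View pics/top0.png

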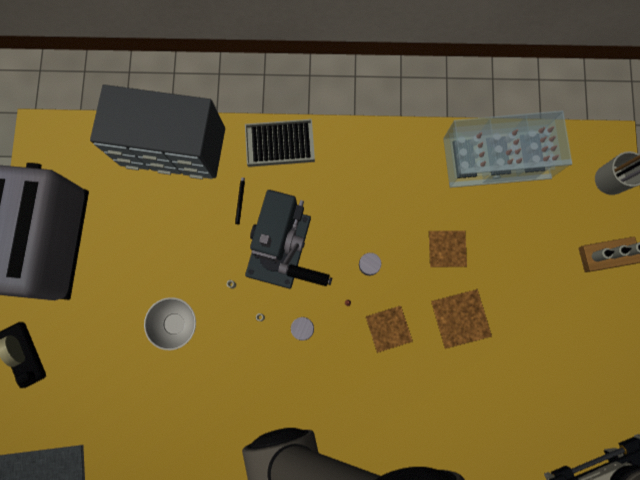

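The scene view shows the tall tin at (365,258), close to the lever arm, and the short tin at (272,274). The top view shows the tall tin at (302,328) and the short one at (370,264).

- **Tin candidates:** top (302,328) and (370,264). I choose (302,328), which is in front of the press and tall in the scene view.
- **Mat candidates:** top (461,318), (389,329) and (448,249). I choose (461,318), the largest.

```bash
cat > h.py <<'E'
import numpy as np,cv2
from plant import bot
def ray(n,u,v):
    p=bot.camera_params(n);f=240/np.tan(np.radians(p["fovy"]/2));M=p["camera_from_world"]
    R,t=M[:3,:3],M[:3,3];return -R.T@t,R.T@np.array([(u-p["cx"])/f,(v-p["cy"])/f,1])
def pl(n,uv,z):
    c,d=ray(n,*uv);return c+d*(z-c[2])/d[2]
def px(n,P):
    p=bot.camera_params(n);f=240/np.tan(np.radians(p["fovy"]/2));q=p["camera_from_world"]@np.r_[P,1]
    return np.array([q[0]/q[2]*f+p["cx"],q[1]/q[2]*f+p["cy"]])
def tri(a,b):
    (c1,d1),(c2,d2)=a,b
    s=np.linalg.lstsq(np.c_[d1,-d2],c2-c1,rcond=None)[0];A=c1+s[0]*d1;B=c2+s[1]*d2;return (A+B)/2,np.linalg.norm(A-B)
def big(m,box):
    x0,y0,x1,y1=box;k=np.zeros_like(m);k[y0:y1,x0:x1]=m[y0:y1,x0:x1]
    cs,_=cv2.findContours(k,0,2);return max(cs,key=cv2.contourArea)
E
python3 - <<'E'
from h import *
im=cv2.imread("pics/top0.png");hsv=cv2.cvtColor(im,cv2.COLOR_BGR2HSV);H,S,V=cv2.split(hsv)
for q in [(461,318),(302,328),(320,277),(270,265),(400,290),(275,235)]:print(q,hsv[q[1],q[0]])
tin=((S<90)&(V>80)).astype(np.uint8)*255
for b in [(285,308,320,348),(355,248,388,280)]:
    c=big(tin,b);(x,y),r=cv2.minEnclosingCircle(c);M=cv2.moments(c);g=(M['m10']/M['m00'],M['m01']/M['m00'])
    print('tin',x,y,r,cv2.contourArea(c),[np.round(pl("top",g,z),1) for z in(78,40)],[np.round(pl("top",(x,y),z),1) for z in(78,40)])
tbl=hsv[290,400].astype(int)
mat=((V<0.8*tbl[2])|(S<150)).astype(np.uint8)*255
mat[:]=((abs(H.astype(int)-tbl[0])>4)|(V<0.78*tbl[2]))*255
c=big(mat,(425,282,500,355));r=cv2.minAreaRect(c);bx=cv2.boxPoints(r)
print('mat',r,np.round(pl("top",r[0],3),1),[np.round(pl("top",p,3)[:2],1) for p in bx])
dark=((V<60)).astype(np.uint8)*255
cv2.imwrite("pics/c0.png",np.hstack([cv2.resize(im[180:350,225:385],None,fx=2.5,fy=2.5,interpolation=2),cv2.resize(cv2.imread("pics/scene0.png")[170:385,280:415],(267,425))]))
print(cv2.imread("pics/c0.png").shape)
E
```

```text
(461, 318) [ 16 168  91]
(302, 328) [137  14 128]
(320, 277) [120  46  11]
(270, 265) [120  19  41]
(400, 290) [ 21 185 145]
(275, 235) [94 35 51]
tin 301.8153381347656 328.28424072265625 11.517318725585938 385.5 [array([435.8,  30. ,  78. ]), array([436.2,  31.6,  40. ])] [array([435.7,  30. ,  78. ]), array([436.1,  31.6,  40. ])]
tin 369.5 263.5 11.068072319030762 346.5 [array([ 578.8, -112.7,   78. ]), array([ 583.7, -115.6,   40. ])] [array([ 578.2, -112.2,   78. ]), array([ 583.1, -115.1,   40. ])]
mat ((461.286376953125, 318.3236389160156), (49.47122573852539, 49.85771942138672), 75.0685806274414) [ 468.6 -326.     3. ] [array([ 506. , -257.8]), array([ 538. , -367.3]), array([ 431.6, -393.3]), array([ 400.3, -285.4])]
(425, 667, 3)
```

View pics/c0.png

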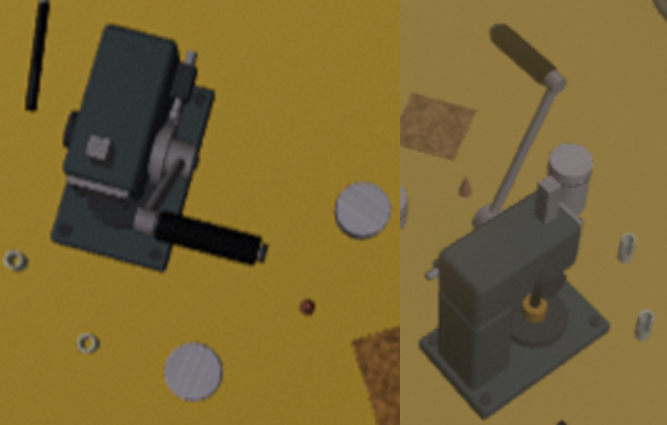

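The crop confirms the tall tin at top (302,328), in front of the press under the lever's path. The press base corners are at about (246,276), (291,287) and (310,217), and the grip runs from (289,272) to (329,281).

```bash
python3 - <<'E'
from h import *
A,B,C=[pl("top",p,18) for p in[(245.8,276),(291,287.4),(310.4,216.6)]]
print(A,B,C,np.linalg.norm(A-B),np.linalg.norm(B-C))
im=cv2.imread("pics/top0.png");V=im.max(2)
g=big(((V<25)*255).astype(np.uint8),(288,262,335,290));r=cv2.minAreaRect(g);print('grip',r)
m=pl("top",r[0],304);print(m)
b=cv2.boxPoints(r);b=b[np.argsort(b[:,0])];e1=pl("top",b[:2].mean(0),304);e2=pl("top",b[2:].mean(0),304);print(e1,e2,np.linalg.norm(e1-e2),'yaw grip',np.arctan2(*(e1-e2)[[1,0]])-np.pi/2)
sc=cv2.imread("pics/scene0.png");Vs=sc.max(2)
gs=big(((Vs<60)*255).astype(np.uint8),(320,178,362,218));rs=cv2.minAreaRect(gs);print(rs)
print('tri',tri(ray("top",*r[0]),ray("scene",*rs[0])))
e=(B-C);print('yaw BC',np.arctan2(e[1],e[0])+np.pi if e[1]<0 else np.arctan2(e[1],e[0])-np.pi,'AB',np.arctan2(*(A-B)[[1,0]])-np.pi/2)
for yaw in (-.15,-.2,-.22,-.25):
    R=np.array([[np.cos(yaw),-np.sin(yaw)],[np.sin(yaw),np.cos(yaw)]])
    o1=np.mean([A[:2]-R@[-85,55],B[:2]-R@[-85,-55],C[:2]-R@[90,-55]],0);o2=m[:2]-R@[-72,-101.5]
    print(yaw,o1,o2,'3rd',o1+R@[-148,-101.5])
E
```

```text
[550.09879427 163.62695456  18.        ] [526.91310299  59.8818825   18.        ] [691.58164887  20.79557404  18.        ] 106.30435671420688 169.24381676358206
grip ((307.82354736328125, 274.7059020996094), (41.231056213378906, 11.641709327697754), 14.03624439239502)
[526.40857191  12.89012266 304.        ]
[534.32492219  48.37035349 304.        ] [518.5265355  -22.43639803 304.        ] 72.54781239397333 yaw grip -0.21952410115851184Traceback (most recent call last):
  File "<stdin>", line 9, in <module>
  File "h.py", line 16, in big
    cs,_=cv2.findContours(k,0,2);return max(cs,key=cv2.contourArea)
                                        ~~~^^^^^^^^^^^^^^^^^^^^^^^^
ValueError: max() iterable argument is empty
```

Press yaw is about -0.224, with its origin at about (618.8, 94.5). The grip is at (526,13) at rest and about (452,28,66) at the third click. The tin is at (436,30) and the mat centre at (468.6,-326). I'll move above the tin.

```bash
python3 -m pendant '[[[0.38,0.85,-0.1],[0,0,-0.17],0.57],[[0.38,0.85,-0.1],[0,0,-0.17],0.57],[[0.38,0.85,-0.1],[0,0,-0.17],0.57],[[0.38,0.85,-0.1],[0,0,-0.17],0.57],[[0.38,0.85,-0.1],[0,0,-0.17],0.57],[[0.38,0.85,-0.1],[0,0,-0.17],0.57],[[0.38,0.85,-0.1],[0,0,-0.17],0.57],[[0.38,0.85,-0.1],[0,0,-0.17],0.57],[[0.38,0.85,-0.1],[0,0,-0.17],0.57],[[0.38,0.85,-0.1],[0,0,-0.17],0.57]]'
python3 -m pendant '[[[0.38,0.85,-0.1],[0,0,-0.17],0.57],[[0.38,0.85,-0.1],[0,0,-0.17],0.57],[[0.38,0.85,-0.1],[0,0,-0.17],0.57],[[0.38,0.85,-0.1],[0,0,-0.17],0.57],[[0.38,0.85,-0.1],[0,0,-0.17],0.57],[[0.38,0.85,-0.1],[0,0,-0.17],0.57],[[0.38,0.85,-0.1],[0,0,-0.17],0.57],[[0.38,0.85,-0.1],[0,0,-0.17],0.57],[[0.38,0.85,-0.1],[0,0,-0.17],0.57],[[0.38,0.85,-0.1],[0,0,-0.17],0.57]]'
```

```text
time: 0.93
tool_pos: [320.4, -226.3, 191.5]
tcp_rot: [-3.141, 0.0, 0.199]
contact_force: [1.1, 0.4, -0.5]
grip_width: 72.0
finger_force: 0.0
time: 1.77
tool_pos: [434.4, 28.7, 161.5]
tcp_rot: [3.142, 0.0, -0.005]
contact_force: [0.1, 0.1, -0.1]
grip_width: 72.1
finger_force: 0.0
```

```bash
python3 -m pendant '[[[0.05,0.05,-0.5],[0,0,0],0.57],[[0,0,-0.5],[0,0,0],0.57],[[0,0,-0.5],[0,0,0],0.57],[[0,0,-0.5],[0,0,0],0.57],[[0,0,-0.5],[0,0,0],0.57],[[0,0,-0.4],[0,0,0],0.57],[[0,0,-0.4],[0,0,0],0.57],[[0,0,-0.3],[0,0,0],0.57],[[0,0,-0.2],[0,0,0],0.57],[[0,0,0],[0,0,0],0.57]]'
python3 -m pendant '[[[0,0,0],[0,0,0],0.4],[[0,0,0],[0,0,0],0.3],[[0,0,0],[0,0,0],0.2],[[0,0,0],[0,0,0],0.1],[[0,0,0],[0,0,0],0],[[0,0,0],[0,0,0],-0.1],[[0,0,0],[0,0,0],-0.1],[[0,0,0],[0,0,0],-0.1],[[0,0,0],[0,0,0],-0.1],[[0,0,0],[0,0,0],-0.1]]'
```

```text
time: 2.6
tool_pos: [435.1, 28.8, 46.8]
tcp_rot: [-3.141, 0.002, -0.004]
contact_force: [-1.3, 0.0, -0.6]
grip_width: 71.8
finger_force: 0.0
time: 3.43
tool_pos: [436.1, 28.7, 48.1]
tcp_rot: [3.141, -0.001, -0.004]
contact_force: [0.4, 1.5, 5.3]
grip_width: 47.8
finger_force: 30.0
```

```bash
python3 -m pendant '[[[0,0,0.1],[0,0,0],-0.1],[[0,0,0.3],[0,0,0],-0.1],[[0,0,0.4],[0,0,0],-0.1],[[0,0,0.5],[0,0,0],-0.1],[[0,0,0.5],[0,0,0],-0.1],[[0,0,0.5],[0,0,0],-0.1],[[0,0,0.5],[0,0,0],-0.1],[[0,0,0.3],[0,0,0],-0.1],[[0,0,0.2],[0,0,0],-0.1],[[0,0,0.1],[0,0,0],-0.1]]'
python3 -m pendant '[[[0,-0.2,0],[0,0,0],-0.1],[[0.05,-0.4,0],[0,0,0],-0.1],[[0.1,-0.6,0],[0,0,0],-0.1],[[0.1,-0.7,0],[0,0,0],-0.1],[[0.1,-0.8,0],[0,0,0],-0.1],[[0.1,-0.8,0],[0,0,0],-0.1],[[0.1,-0.8,0],[0,0,0],-0.1],[[0.1,-0.8,0],[0,0,0],-0.1],[[0.1,-0.8,0],[0,0,0],-0.1],[[0.1,-0.8,0],[0,0,0],-0.1]]'
python3 -m pendant '[[[0.1,-0.8,0],[0,0,0],-0.1],[[0.1,-0.8,0],[0,0,0],-0.1],[[0.05,-0.8,0],[0,0,0],-0.1],[[0,-0.8,0],[0,0,0],-0.1],[[0,-0.8,0],[0,0,0],-0.1],[[0,-0.5,0],[0,0,0],-0.1],[[0,-0.3,0],[0,0,0],-0.1],[[0,-0.2,0],[0,0,0],-0.1],[[0,-0.1,0],[0,0,0],-0.1],[[0,0,0],[0,0,0],-0.1]]'
python3 - <<'E'
from h import *
cv2.imwrite("pics/top1.png",bot.capture("top"));cv2.imwrite("pics/scene1.png",bot.capture("scene"));print(bot.get_obs()["tool_pos"])
E
```

```text
time: 4.27
tool_pos: [435.9, 28.7, 150.6]
tcp_rot: [3.141, -0.001, -0.004]
contact_force: [0.1, 0.2, -1.1]
grip_width: 47.5
finger_force: 29.9
time: 5.1
tool_pos: [460.6, -173.7, 148.8]
tcp_rot: [-3.141, 0.002, -0.004]
contact_force: [1.4, -0.6, -0.7]
grip_width: 47.4
finger_force: 29.9
time: 5.93
tool_pos: [468.7, -325.0, 149.6]
tcp_rot: [-3.141, 0.0, -0.004]
contact_force: [-0.4, -0.1, -1.0]
grip_width: 47.3
finger_force: 29.9
[ 468.8753958  -324.35403664  149.82135376]
```

View pics/scene1.png

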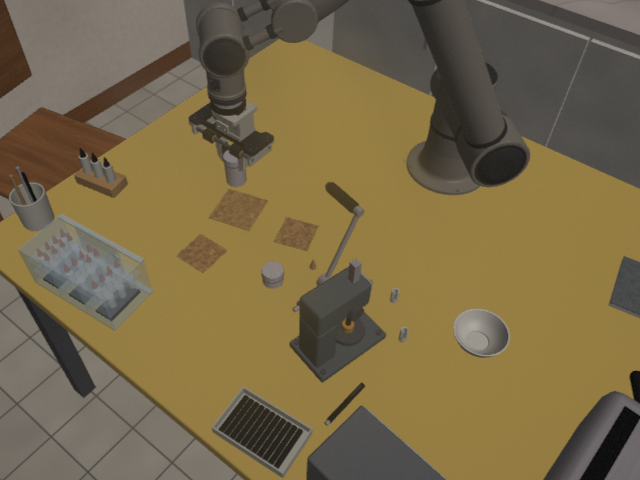

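The tin is held upright at about (235,168), above the large mat at (238,209). Lowering it now.

```bash
python3 - <<'E'
from h import *
im=cv2.imread("pics/scene0.png");h=cv2.cvtColor(im,cv2.COLOR_BGR2HSV).astype(int);t=h[150,200]
m=((abs(h[...,0]-t[0])>3)|(h[...,2]<.78*t[2])).astype(np.uint8)*255
r=cv2.minAreaRect(big(m,(203,183,274,233)));M=cv2.moments(big(m,(203,183,274,233)))
print(r,pl("scene",(M['m10']/M['m00'],M['m01']/M['m00']),3))
E
python3 -m pendant '[[[0,-0.03,-0.2],[0,0,0],-0.1],[[0,0,-0.4],[0,0,0],-0.1],[[0,0,-0.5],[0,0,0],-0.1],[[0,0,-0.5],[0,0,0],-0.1],[[0,0,-0.5],[0,0,0],-0.1],[[0,0,-0.4],[0,0,0],-0.1],[[0,0,-0.3],[0,0,0],-0.1],[[0,0,-0.2],[0,0,0],-0.1],[[0,0,-0.1],[0,0,0],-0.1],[[0,0,-0.1],[0,0,0],-0.1]]'
```

```text
((237.6273956298828, 209.06686401367188), (49.88700485229492, 33.295623779296875), 16.389541625976562) [ 467.7504297  -324.53366302    3.        ]
time: 6.87
tool_pos: [469.0, -326.1, 53.8]
tcp_rot: [3.141, -0.0, -0.004]
contact_force: [1.1, 0.1, -1.9]
grip_width: 47.5
finger_force: 29.9
```

```bash
python3 -m pendant '[[[0,0,-0.04],[0,0,0],-0.1],[[0,0,-0.04],[0,0,0],-0.1],[[0,0,0],[0,0,0],-0.1],[[0,0,0],[0,0,0],-0.1],[[0,0,0],[0,0,0],0.1],[[0,0,0],[0,0,0],0.2],[[0,0,0],[0,0,0],0.4],[[0,0,0],[0,0,0],0.6],[[0,0,0],[0,0,0],0.7],[[0,0,0],[0,0,0],0.7]]'
python3 -m pendant '[[[0,0,0.1],[0,0,0],0.7],[[0,0,0.3],[0,0,0],0.7],[[0,0,0.5],[0,0,0],0.7],[[0,0,0.7],[0,0,0],0.7],[[0,0,0.9],[0,0,0],0.7],[[0,0,1],[0,0,0],0.7],[[0,0,1],[0,0,0],0.7],[[0,0,1],[0,0,0],0.7],[[0,0,1],[0,0,0],0.7],[[0,0,1],[0,0,0],0.7]]'
```

```text
time: 7.7
tool_pos: [468.8, -326.2, 51.5]
tcp_rot: [3.141, -0.0, -0.004]
contact_force: [-0.1, -0.3, 0.5]
grip_width: 76.0
finger_force: 0.0
time: 8.53
tool_pos: [468.5, -325.9, 279.0]
tcp_rot: [3.141, -0.001, -0.004]
contact_force: [0.4, -0.2, -0.6]
grip_width: 77.9
finger_force: 0.0
```

```bash
python3 -m pendant '[[[0,0.5,0.3],[0,0,0.5],0.5],[[0,0.5,0.3],[0,0,0.6],0.5],[[0,0.5,0.3],[0,0,0.6],0.5],[[0,0.5,0.3],[0,0,0.6],0.5],[[0,0.5,0.3],[0,0,0.6],0.5],[[0,0.5,0.3],[0,0,0.6],0.5],[[0,0.5,0.3],[0,0,0.6],0.5],[[0,0.5,0.3],[0,0,0.6],0.5],[[0,0.5,0.3],[0,0,0.6],0.5],[[0,0.5,0.3],[0,0,0.6],0.5]]'
python3 - <<'E'
from h import *
im=bot.capture("top");cv2.imwrite("pics/top2.png",im)
h=cv2.cvtColor(im,cv2.COLOR_BGR2HSV);m=((h[...,1]<90)&(h[...,2]>80)).astype(np.uint8)*255
c=big(m,(435,290,490,350));(x,y),r=cv2.minEnclosingCircle(c);print(x,y,r,pl("top",(x,y),81))
cv2.imwrite("pics/c2.png",cv2.resize(im[180:400,230:510],None,fx=2,fy=2))
E
```

```text
time: 9.37
tool_pos: [468.4, -175.3, 367.8]
tcp_rot: [3.141, -0.0, 0.707]
contact_force: [-0.8, 0.1, 0.4]
grip_width: 68.7
finger_force: 0.0
464.5 305.0 28.727264404296875 [ 494.04759608 -314.66144107   81.        ]
```

View pics/c2.png

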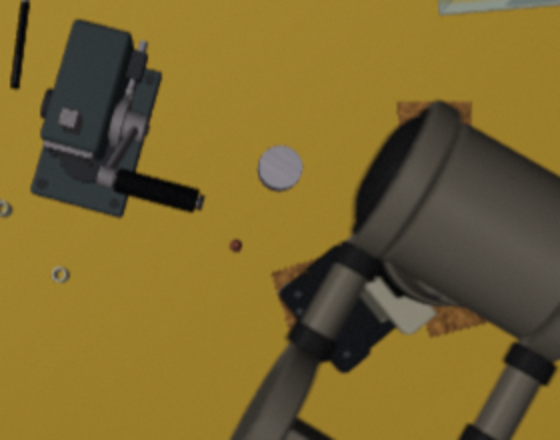

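The arm hides the tin and mat in this top crop, so I'll check them later. The lever grip is still at rest. Continuing to a point above the grip.

```bash
python3 -m pendant '[[[0.2,0.7,0],[0,0,0.53],0.5],[[0.2,0.7,0],[0,0,0.53],0.5],[[0.2,0.7,0],[0,0,0.53],0.5],[[0.2,0.7,0],[0,0,0.53],0.5],[[0.2,0.7,0],[0,0,0.53],0.5],[[0.2,0.7,0],[0,0,0.53],0.5],[[0.2,0.7,0],[0,0,0.53],0.5],[[0.2,0.5,0],[0,0,0.53],0.5],[[0.15,0.4,0],[0,0,0.53],0.4],[[0.1,0.15,0],[0,0,0.53],0.3]]'
python3 - <<'E'
from h import *
im=bot.capture("top");h=cv2.cvtColor(im,cv2.COLOR_BGR2HSV);m=((h[...,1]<90)&(h[...,2]>80)).astype(np.uint8)*255
s=bot.capture("scene")
c=big(m,(435,290,490,350));(x,y),r=cv2.minEnclosingCircle(c);print(x,y,r,pl("top",(x,y),81))
cv2.imwrite("pics/c3.png",np.hstack([cv2.resize(im[180:400,230:510],(400,314)),cv2.resize(s[120:340,190:470],(400,314))]))
E
```

```text
time: 10.25
tool_pos: [524.4, 3.8, 367.0]
tcp_rot: [3.141, -0.0, 1.344]
contact_force: [0.1, -0.0, -0.2]
grip_width: 62.1
finger_force: 0.0
465.9166564941406 318.0 15.215462684631348 [ 466.73040378 -317.15374782   81.        ]
```

View pics/c3.png

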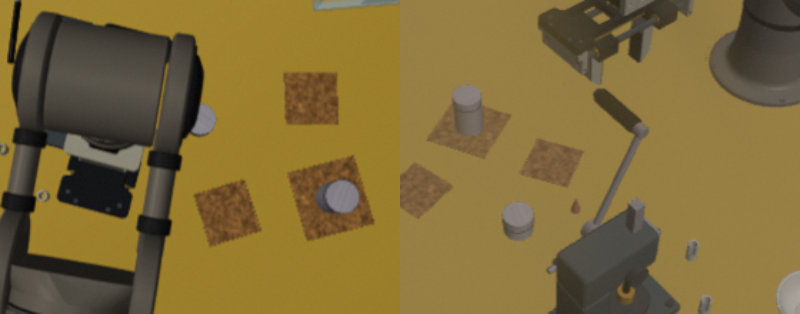

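The tin stands upright on the large mat at top crop (343,196), which is at about the mat centre. The gripper is above the lever grip. Descending onto the grip and closing.

```bash
python3 -m pendant '[[[0,0,-0.3],[0,0,0],0.3],[[0,0,-0.3],[0,0,0],0.3],[[0,0,-0.3],[0,0,0],0.3],[[0,0,-0.3],[0,0,0],0.3],[[0,0,-0.3],[0,0,0],0.3],[[0,0,-0.3],[0,0,0],0.3],[[0,0,-0.2],[0,0,0],0.3],[[0,0,-0.1],[0,0,0],0.3],[[0,0,-0.1],[0,0,0],0.3],[[0,0,0],[0,0,0],0.3]]'
python3 -m pendant '[[[0,0,0],[0,0,0],0.1],[[0,0,0],[0,0,0],0],[[0,0,0],[0,0,0],-0.1],[[0,0,0],[0,0,0],-0.2],[[0,0,0],[0,0,0],-0.3],[[0,0,0],[0,0,0],-0.4],[[0,0,0],[0,0,0],-0.5],[[0,0,0],[0,0,0],-0.6],[[0,0,0],[0,0,0],-0.7],[[0,0,0],[0,0,0],-0.7]]'
python3 - <<'E'
from h import *
s=bot.capture("scene");cv2.imwrite("pics/c4.png",cv2.resize(s[60:340,220:500],(600,600)))
ph=np.radians(np.linspace(65,65-96.5,31));x=-170*np.cos(ph);z=150+170*np.sin(ph)
print(np.c_[np.diff(x)*.975/30,-np.diff(x)*.222/30,np.diff(z)/30].round(2).tolist())
E
```

```text
time: 11.18
tool_pos: [524.2, 2.4, 300.0]
tcp_rot: [-3.141, 0.0, 1.34]
contact_force: [0.5, -0.2, 0.6]
grip_width: 59.4
finger_force: 0.0
time: 12.02
tool_pos: [522.6, 2.7, 300.2]
tcp_rot: [-3.137, 0.0, 1.34]
contact_force: [-6.1, 1.1, 2.8]
grip_width: 20.8
finger_force: 30.0
[[-0.28, 0.06, -0.14], [-0.27, 0.06, -0.16], [-0.26, 0.06, -0.17], [-0.25, 0.06, -0.19], [-0.24, 0.05, -0.2], [-0.23, 0.05, -0.22], [-0.22, 0.05, -0.23], [-0.2, 0.05, -0.24], [-0.19, 0.04, -0.25], [-0.18, 0.04, -0.26], [-0.16, 0.04, -0.27], [-0.15, 0.03, -0.28], [-0.13, 0.03, -0.29], [-0.11, 0.03, -0.3], [-0.1, 0.02, -0.3], [-0.08, 0.02, -0.31], [-0.06, 0.01, -0.31], [-0.05, 0.01, -0.31], [-0.03, 0.01, -0.32], [-0.01, 0.0, -0.32], [0.01, -0.0, -0.32], [0.02, -0.01, -0.32], [0.04, -0.01, -0.32], [0.06, -0.01, -0.31], [0.07, -0.02, -0.31], [0.09, -0.02, -0.3], [0.11, -0.02, -0.3], [0.12, -0.03, -0.29], [0.14, -0.03, -0.28], [0.15, -0.04, -0.28]]
```

View pics/c4.png

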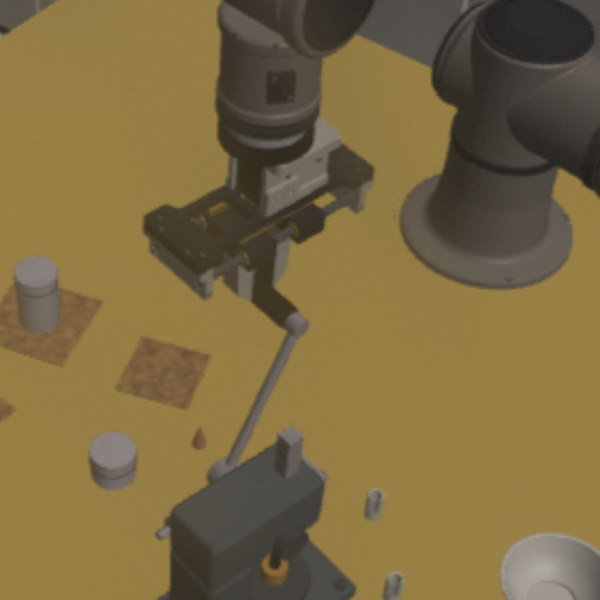

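The fingers hold the black grip at crop (275,300), with the lever at rest. I'll swing it along the arc.

```bash
python3 -m pendant '[[[-0.28,0.06,-0.14],[0,0,0],-0.7],[[-0.27,0.06,-0.16],[0,0,0],-0.7],[[-0.26,0.06,-0.17],[0,0,0],-0.7],[[-0.25,0.06,-0.19],[0,0,0],-0.7],[[-0.24,0.05,-0.2],[0,0,0],-0.7],[[-0.23,0.05,-0.22],[0,0,0],-0.7],[[-0.22,0.05,-0.23],[0,0,0],-0.7],[[-0.2,0.05,-0.24],[0,0,0],-0.7],[[-0.19,0.04,-0.25],[0,0,0],-0.7],[[-0.18,0.04,-0.26],[0,0,0],-0.7]]'
```

```text
time: 12.9
tool_pos: [454.1, 18.9, 239.2]
tcp_rot: [3.141, -0.002, 1.34]
contact_force: [-0.6, 4.3, 5.8]
grip_width: 20.2
finger_force: 30.2
```

```bash
python3 -m pendant '[[[-0.16,0.04,-0.27],[0,0,0],-0.7],[[-0.15,0.03,-0.28],[0,0,0],-0.7],[[-0.13,0.03,-0.29],[0,0,0],-0.7],[[-0.11,0.03,-0.3],[0,0,0],-0.7],[[-0.1,0.02,-0.3],[0,0,0],-0.7],[[-0.08,0.02,-0.31],[0,0,0],-0.7],[[-0.06,0.01,-0.31],[0,0,0],-0.7],[[-0.05,0.01,-0.31],[0,0,0],-0.7],[[-0.03,0.01,-0.32],[0,0,0],-0.7],[[-0.01,0,-0.32],[0,0,0],-0.7]]'
```

```text
time: 13.73
tool_pos: [427.2, 25.3, 148.2]
tcp_rot: [-3.139, -0.002, 1.34]
contact_force: [-4.7, 7.0, 8.1]
grip_width: 20.5
finger_force: 30.2
```

```bash
python3 -m pendant '[[[0.01,0,-0.32],[0,0,0],-0.7],[[0.02,-0.01,-0.32],[0,0,0],-0.7],[[0.04,-0.01,-0.32],[0,0,0],-0.7],[[0.06,-0.01,-0.31],[0,0,0],-0.7],[[0.07,-0.02,-0.31],[0,0,0],-0.7],[[0.09,-0.02,-0.3],[0,0,0],-0.7],[[0.11,-0.02,-0.3],[0,0,0],-0.7],[[0.12,-0.03,-0.29],[0,0,0],-0.7],[[0.14,-0.03,-0.28],[0,0,0],-0.7],[[0,0,0],[0,0,0],-0.7]]'
python3 - <<'E'
from h import *
print(px("scene",[452,28,66]),px("top",[452,28,66]),bot.get_obs()["contact_force"])
s=bot.capture("scene");t=bot.capture("top");cv2.imwrite("pics/c5.png",np.hstack([cv2.resize(s[180:400,270:450],(400,489)),cv2.resize(t[180:400,220:400],(400,489))]))
E
```

```text
time: 14.57
tool_pos: [447.3, 20.5, 64.7]
tcp_rot: [-3.138, -0.001, 1.339]
contact_force: [-2.0, 6.4, 3.5]
grip_width: 20.0
finger_force: 30.0
[360.63220995 258.45318869] [303.20040684 320.70717115] [-2.025806    6.4254873   3.46374817]
```

View pics/c5.png

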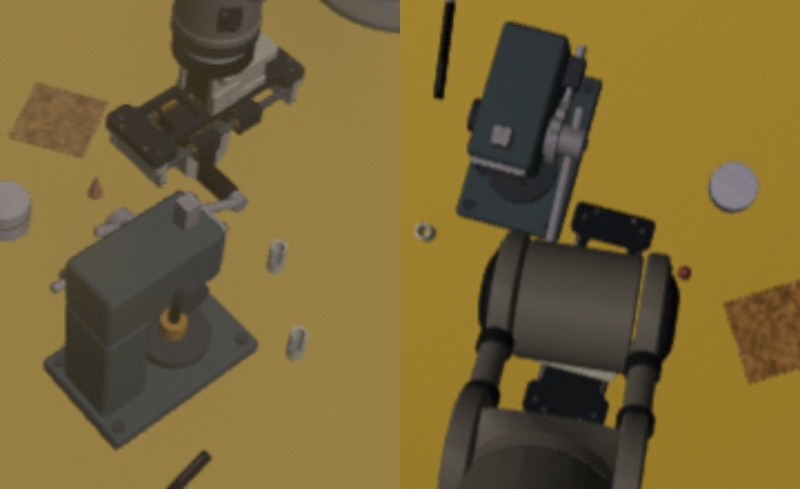

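The lever is now low: its knuckle is at scene (377,270) and the fingers still hold the grip. Travel is about 235 of the 238 mm, so I'll push slightly past the third click and check the angle.

```bash
python3 -m pendant '[[[0.03,-0.01,-0.06],[0,0,0],-0.7],[[0.03,-0.01,-0.06],[0,0,0],-0.7],[[0.03,-0.01,-0.06],[0,0,0],-0.7],[[0.02,0,-0.04],[0,0,0],-0.7],[[0,0,0],[0,0,0],-0.7],[[0,0,0],[0,0,0],-0.7],[[0,0,0],[0,0,0],-0.7],[[0,0,0],[0,0,0],-0.7],[[0,0,0],[0,0,0],-0.7],[[0,0,0],[0,0,0],-0.7]]'
python3 - <<'E'
from h import *
o=np.array([618.8,94.5]);y=-.224;ex=np.array([np.cos(y),np.sin(y)]);ey=np.array([-ex[1],ex[0]])
def onplane(n,uv,c):
    C,d=ray(n,*uv);s=(c-(C[:2]-o)@ey)/(d[:2]@ey);P=C+s*d;return (P[:2]-o)@ex,P[2]
for c in(-58,-62):print('rest',onplane("scene",(358.5,211),c),'c5',onplane("scene",(376.7,270),c))
for th in (1.5,1.6,1.65,1.7):
    f=np.radians(65)-th;p=np.r_[o+ex*(-170*np.cos(f))+ey*-60,150+170*np.sin(f)];print(th,px("scene",p))
s=bot.capture("scene");cv2.imwrite("pics/c6.png",cv2.resize(s[220:360,300:440],(700,600)[::-1] if 0 else (600,600),interpolation=cv2.INTER_CUBIC))
E
```

```text
time: 15.5
tool_pos: [450.2, 19.8, 59.4]
tcp_rot: [-3.139, -0.001, 1.339]
contact_force: [-4.1, 6.7, 6.7]
grip_width: 20.5
finger_force: 30.1
rest (np.float64(-75.82806234595071), np.float64(301.4046336044804)) c5 (np.float64(-155.56190929072926), np.float64(62.767990611036566))
rest (np.float64(-80.12758435903744), np.float64(295.27401452723166)) c5 (np.float64(-160.4572196583971), np.float64(54.854227507508995))
1.5 [378.43033097 261.10909861]
1.6 [375.35913195 267.14386207]
1.65 [373.65824571 270.18201227]
1.7 [371.85252995 273.22654381]
```

View pics/c6.png

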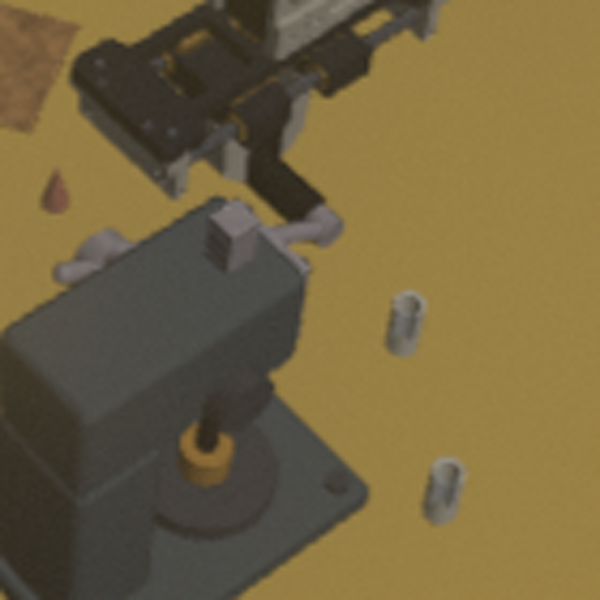

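The knuckle is at scene (375.6,272.3), which fits 1.68 rad. The TCP travel gives 1.67 in both x and z. I'll add a small margin, still short of the end stop.

```bash
python3 -m pendant '[[[0.03,-0.01,-0.05],[0,0,0],-0.7],[[0.03,-0.01,-0.05],[0,0,0],-0.7],[[0.01,0,-0.03],[0,0,0],-0.7],[[0,0,0],[0,0,0],-0.7],[[0,0,0],[0,0,0],-0.7],[[0,0,0],[0,0,0],-0.7],[[0,0,0],[0,0,0],-0.7],[[0,0,0],[0,0,0],-0.7],[[0,0,0],[0,0,0],-0.7],[[0,0,0],[0,0,0],-0.7]]'
python3 - <<'E'
from h import *
o=np.array([618.8,94.5]);y=-.224;ex=np.array([np.cos(y),np.sin(y)]);ey=np.array([-ex[1],ex[0]])
f=np.radians(65);print(px("scene",np.r_[o+ex*(-170*np.cos(f))+ey*-60,150+170*np.sin(f)]))
a=cv2.imread("pics/scene0.png");b=bot.capture("scene");t=bot.capture("top")
cv2.imwrite("pics/c7.png",np.hstack([cv2.resize(a[190:230,340:380],(400,400),interpolation=2),cv2.resize(b[250:290,355:395],(400,400),interpolation=2)]))
h=cv2.cvtColor(t,cv2.COLOR_BGR2HSV);m=((h[...,1]<60)&(h[...,2]>115)).astype(np.uint8)*255
c=big(m,(435,290,500,350));(x,yy),r=cv2.minEnclosingCircle(c);print(x,yy,r,pl("top",(x,yy),81))
E
```

```text
time: 16.38
tool_pos: [452.5, 19.2, 55.5]
tcp_rot: [-3.139, -0.001, 1.339]
contact_force: [-3.5, 6.9, 5.3]
grip_width: 20.0
finger_force: 30.1
[356.26591782 210.34586089]
469.2480163574219 317.8070983886719 11.406201362609863 [ 467.32665479 -324.1838786    81.        ]
```

View pics/c7.png

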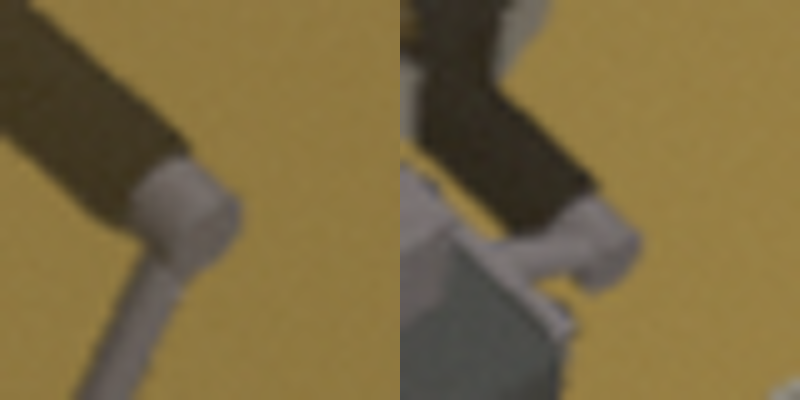

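Rest and current knuckle pixels are (358.8,211.5) and (375,274). After correcting for the rest bias, the lever is at about 1.69 rad, and the TCP travel agrees. The tin is within about 3 mm of the mat centre. Handing in.

```bash
python3 -c "
from plant import bot
print(bot.close_job())"
```

```text
the job is handed in; nothing more can be done
None
```

I handed the job in at about 16.5 s, with the tall tin upright within about 3 mm of the mat centre and the fingers holding the lever at about 1.69 rad, just past the third click; I judged the cone tip home from the lever angle and did not measure it.

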